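# Level the two-pan balance

## Task

The bench balance is down on the left: take the shorter ring weight that sits beside the tall one off the left pan and put it over the free near post of the right pan, so that both pans sit level, with every ring flat on its plate and released. The free post is clamped somewhere along its slot, so feel for it by sliding the ring lightly over its tip, and never press on the balance or its weights with more than 25 N; do not take the tall weight off, and leave the other things on the bench where they are.

Things in the scene. Friction and masses are not known exactly. Their poses are not given: they have to be found in the camera images.
- balance: two-pan balance, grey base slab 130 x 300 mm with the see-saw beam crosswise above it; origin on the table under the middle of the base, x away from the robot, y to the left along the beam, z up. With the beam level the tops of both pans are 100 mm above the table, their centres 115 mm left and right of the origin
- beam (a joint): tilt of the beam (rad): 0 level, negative = left pan low; stops at about 0.05 either way (pan centres 6 mm off level). Its axis is 85 mm above the table. A soft spring centres it. While one side is 120 to 240 g heavier, the lighter pan stands near its upper stop, gives way to a press of up to 3.5 N, reaches a firm stop 11 mm lower, and rises again when let go
- left_pan (a point): middle of the flat top of the left pan, a plate (x from -88 to 70 mm, 58 mm wide, 7 mm thick) fixed on the beam and tilting with it; x away from the robot, y left along the beam, z up. On its middle line (y = 0) stand 17 mm posts, 24 mm high with 0.8 mm bevels: fixed ones at x = +42 mm (far) and x = -42 mm (near)
- right_pan (a point): middle of the flat top of the right pan, a plate (x from -88 to 70 mm, 58 mm wide, 7 mm thick) fixed on the beam and tilting with it; x away from the robot, y left along the beam, z up. On its middle line (y = 0) stand 17 mm posts, 24 mm high with 0.8 mm bevels: far one fixed at x = +42 mm; near one clamped in a slot anywhere from x = -61 to -37 mm, not measured: to be felt for
- weight_short: plain steel ring weight, 42 mm outside diameter, 20 mm bore right through, 14 mm tall, about 120 g; origin in the centre of its underside, z along the bore. It starts over either the near post of the left pan or the far post of the right pan, underside on the plate, tilted with it
- weight_mid: plain steel ring weight, 42 mm outside diameter, 20 mm bore right through, 28 mm tall, about 240 g; origin in the centre of its underside, z along the bore. It starts over either the near post of the left pan or the far post of the right pan, underside on the plate, tilted with it
- weight_tall: plain steel ring weight, 42 mm outside diameter, 20 mm bore right through, 42 mm tall, about 360 g; origin in the centre of its underside, z along the bore. It stands on the far post of the left pan and stays there
- clip_red: crocodile clip with a red sleeve, 56 x 12 x 12 mm, lying behind the balance; a bystander; origin on its underside
- clip_black: crocodile clip with a black sleeve, 56 x 12 x 12 mm, lying in front of the balance; a bystander; origin on its underside
- tape_black: roll of black tape, 59 mm across, 19 mm tall, lying behind the balance; a bystander; origin at the centre of its underside
- solder_reel: reel of solder wire, 63 mm across, 60 mm tall; a bystander; origin at the centre of its underside
Mind the look-alikes: they are no part of the job. Leave any blue or green look-alike of the weight_short alone. Leave any blue look-alike of the weight_tall alone.

How it is judged (in metres and radians):
On the way:
1. the shorter ring from the left pan is lifted clear of its post (height (world z) of any of weight_short, weight_mid above 0.13 m), for 0.1 s.
At the end, for the whole second after the job is handed in: beam level within 0.03 rad and at rest; tall weight on the far post of the left pan; both shorter weights over the two posts of the right pan, one each (within 5 mm of the middle line and far post; near ring anywhere in the slot); each upright, underside within 3 mm of its plate, at rest (value of joint beam between -0.03 and 0.03 rad and velocity of joint beam between -0.05 and 0.05 rad/s and z of weight_tall in the frame of left_pan between -0.003 and 0.003 m and y of weight_tall in the frame of left_pan between -0.005 and 0.005 m and angle between each of weight_tall, weight_short, weight_mid's own z axis and vertical below 0.06 rad and x of weight_tall in the frame of left_pan between 0.037 and 0.047 m and z of weight_short in the frame of right_pan between -0.003 and 0.003 m and y of weight_short in the frame of right_pan between -0.005 and 0.005 m and linear speed of each of weight_short, weight_mid below 0.02 m/s and z of weight_mid in the frame of right_pan between -0.003 and 0.003 m and y of weight_mid in the frame of right_pan between -0.005 and 0.005 m and ((x of weight_short in the frame of right_pan between -0.0645 and -0.0335 m and x of weight_mid in the frame of right_pan between 0.037 and 0.047 m) or (x of weight_mid in the frame of right_pan between -0.0645 and -0.0335 m and x of weight_short in the frame of right_pan between 0.037 and 0.047 m))); the robot touches nothing.
It fails at once if one of the ring weights is pressed against the balance with more than 25 N (contact force between any of weight_short, weight_mid, weight_tall and balance above 25 N).
It fails at once if the robot presses on the balance itself with more than 25 N (contact force between any of the arm, the fingers and balance above 25 N).
It fails at once if the tall weight is lifted off its pan (z of weight_tall in the frame of left_pan above 0.012 m).
It fails at once if a bystander is shifted by more than 25 mm (distance of any of clip_red, clip_black, tape_black, solder_reel from where it was at the start of the episode above 0.025 m).
It also fails if it takes over 72 s, if anything falls off the work surface, if the arm or the gripper's body presses on something with over 40 N, if the wrist force passes 120 N, or if a joint passes its speed limit or range.

## Robot

A 7-joint arm with a two-finger parallel gripper is mounted at the origin on a cart in front of the work surface, level with it; the furniture and walls round the work are solid. World frame = base frame: x ahead of the robot, y to its left, z up, the work surface at z = 0. Lengths are in m, angles in degrees, forces in N, time in s.
With the tool pointing down it reaches from about 0.425 to 0.8 m from the base axis. Payload 8.3 kg.
Tool frame: the origin (TCP) lies at the very end of the fingers, on their centre line; the grasp point (between the pads) lies 19 mm behind it; x points along the fingers, y is the direction in which the jaws open and shut, and the axes are right-handed (so a half turn about x gives the same grasp; the last joint's range is limited). The gripper opens to 85 mm and grips with 20 to 120 N. Pads are 22 mm wide; open, the fingers measure 114 mm over their backs; the gripper's body (76 mm by 85 mm) begins 54 mm behind the grasp point. The pads swing forward as they close: fully open they stand 13 mm farther back than shut.
Start: joints at [63.547, 21.967, 0.94, 78.501, -0.361, 79.538, -2.664], TCP at [0.243, -0.576, 0.231] pointing down, gripper open.
Joint ranges: [-169.22, 169.22], [-14.56, 117.87], [-87.37, 89.26], [10.42, 133.3], [-82.24, 262.24], [0.94, 117.77], [-172.7, 172.7]. Speed limits (degrees/s): [136.94, 136.94, 172.46, 172.46, 180, 180, 180].

## Interface

Orientations are given as a 3x3 rotation matrix whose columns are the frame's x, y, z axes.
In Python, from bench import bot gives the robot as it stands. The module is installed in compiled form; this text tells all that it offers.
- The arm moves only by the tool send_rows, never from a script. Its argument "targets" is a list of rows, each a list of 3 entries, a list of its own where there are three numbers: the opening, from 0 (shut) to 1 (fully open), then the shift along the world's x, y, z in mm, then the turn about the world's z in degrees. A call has 1 to 12 rows; each row shifts and turns the commanded pose from where the row before left it; what a row does not reach is not made up. A row lasts 1/10 s, in which the tool goes at most 50 mm and 8.59 degrees, less where a joint would pass 70% of its speed; a pose out of reach is approached as far as the arm can. A call with a gripper value outside its range is refused whole. The fingers move at their own pace and stop on an object; "force" is the grip in N (left out, the last holds). Time passes only in rows, so rows that do not move let the fingers close. It gives the time, the measured TCP pose, the force and the opening at its end, in the units of the state.
- bot.read_state(): the state, without advancing time (a new reading comes with each control period).
- bot.read_camera(name): name is "scene" or "top"; returns the picture (480x640x3 uint8, red, green, blue); there is no depth.
- bot.camera_info(name): a dict with "fx", "fy", "cx", "cy" (pixels), "cam_to_world" (4x4, takes a point from camera to world coordinates). Camera axes: x right, y up, looking along -z (the intrinsics and any distortion apply to the point x, -y, -z); pixel columns grow to the right and rows downward; lengths in m; the calibration is good to about 2 mm. A picture is of the moment at which its call begins. camera_info takes no time and is no camera call.
- bot.close_job(): hands the job in, once; it reports no verdict.
Trained networks look in the newest picture that a camera, given by its name, has taken for a name from the list of things; names that differ only in an ending like _2 or _b are one class to them, and where a whole thing is asked for, a point or a joint stands for the part that bears it (a point fixed in the world has none). Each returns a list of dicts, best first, with "conf" (0 to 1); they miss things now and then, are a little off and sometimes report something else, mostly with a low value. They report only what shows in the picture. A call takes as long as a camera call. They do not tell look-alikes from the thing itself.
- bot.look_for(camera, label): "box" ([centre column, centre row, width, height] in pixels, round what is visible of it).
- bot.cut_out(camera, label): "mask" (480x640 bool, what is visible of it) and "box" ([centre column, centre row, width, height] in pixels, round what is visible of it).
The state is a dict: "time_s": time; "q": joint angles; "dq": joint speeds; "effort": joint torques, N m; "tool_pos": TCP position; "eef_rot": TCP orientation; "wrist_force": force on the tool from outside, world axes, zero at the start; "ft_torque": the same for the moment, N m; "grip_width": finger opening in m.
Only numpy, scipy, OpenCV 4.12 (cv2) and the standard library are available. Lean on these libraries where they do the work, as an engineer would, in place of code of your own. Each camera call takes 0.05 s, during which the arm holds its last target.

## Working session

There is one attempt and no reset: what is moved stays moved. The work goes in short steps, Python scripts to look and compute and a tool call to move; the robot and the scene stay as the last step left them, time stands still between calls to the robot, and variables do not carry over. Pictures are saved under pics/ and viewed, and the job is handed in when it is done.

Besides the shell and the picture viewer there is one more tool, called after "Emit:" as name([rows], argument=value, ...), one row to a line, values as JSON. send_rows: Moves the arm, as the interface text tells. Its arguments: {"type":"object","properties":{"targets":{"type":"array","items":{"type":"array"}},"force":{"type":"number"}},"required":["targets"]}

```bash
mkdir -p pics; python3 - <<'E'
from bench import bot
import cv2, json
for c in("scene","top"):
    im=bot.read_camera(c); cv2.imwrite(f"pics/{c}0.png",im[:,:,::-1]); i=bot.camera_info(c); print(c,i)
    for l in("balance","weight_short","weight_mid","weight_tall","left_pan","right_pan"):
        print(l,[(d['conf'],[round(float(x)) for x in d['box']]) for d in bot.look_for(c,l)])
print(bot.read_state())
E
```

```text
scene {'fx': 582.2569975996545, 'fy': 582.2569975996545, 'cx': 327.4953147968307, 'cy': 239.40709194844828, 'cam_to_world': array([[ 0.47204752,  0.53876288, -0.69778628, -0.2808266 ],
       [-0.88149542,  0.29896873, -0.36549081, -0.69750227],
       [ 0.0117034 ,  0.78762444,  0.61604446,  0.76131786],
       [ 0.        ,  0.        ,  0.        ,  1.        ]])}
balance [(0.73, [346, 252, 162, 105])]
weight_short [(0.85, [227, 327, 24, 19]), (0.75, [284, 256, 26, 23]), (0.75, [266, 337, 22, 24]), (0.36, [399, 209, 23, 24])]
weight_mid []
weight_tall [(0.74, [452, 330, 29, 36]), (0.56, [278, 225, 25, 32])]
left_pan [(0.86, [340, 242, 148, 76])]
right_pan [(0.91, [340, 243, 150, 76])]
top {'fx': 496.4904155176406, 'fy': 496.4904155176406, 'cx': 318.3100382634351, 'cy': 238.51650555479094, 'cam_to_world': array([[ 0.01783129,  0.9819195 , -0.18845729,  0.29312374],
       [-0.99955698,  0.02199911,  0.0200468 , -0.30613701],
       [ 0.02383024,  0.18801634,  0.98187676,  1.10724948],
       [ 0.        ,  0.        ,  0.        ,  1.        ]])}
balance [(0.89, [323, 241, 158, 142
[... 387 characters left out ...]
   79.53857658, -2.66454539]), 'dq': array([-0.08144156, -0.04156014, -0.06279882,  0.01337749, -0.15783968,
       -0.0098495 ,  0.02710768]), 'effort': array([ 4.38621828e-04, -6.27164984e+01,  8.42998344e-01, -3.72012842e+01,
        1.65136921e-02,  2.46086020e-03,  2.30891283e-05]), 'tool_pos': array([ 0.24275141, -0.57591476,  0.23131468]), 'eef_rot': array([[ 9.28400979e-05,  3.88355800e-01, -9.21509503e-01],
       [ 5.16759622e-05, -9.21509508e-01, -3.88355797e-01],
       [-9.99999994e-01, -1.15649001e-05, -1.05621693e-04]]), 'wrist_force': array([-0.07613099,  0.50151143, -0.21042406]), 'ft_torque': array([-0.0324208 , -0.04632535, -0.03041437]), 'grip_width': 0.08521911196461206}
```

```bash
python3 - <<'E'
import cv2
a=cv2.imread("pics/scene0.png")[170:390,190:500]; b=cv2.imread("pics/top0.png")[150:380,220:460]
cv2.imwrite("pics/s1.png",cv2.resize(a,None,fx=2.5,fy=2.5,interpolation=2)); cv2.imwrite("pics/t1.png",cv2.resize(b,None,fx=2.5,fy=2.5,interpolation=2))
E
```

```text
(no output)
```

View pics/s1.png

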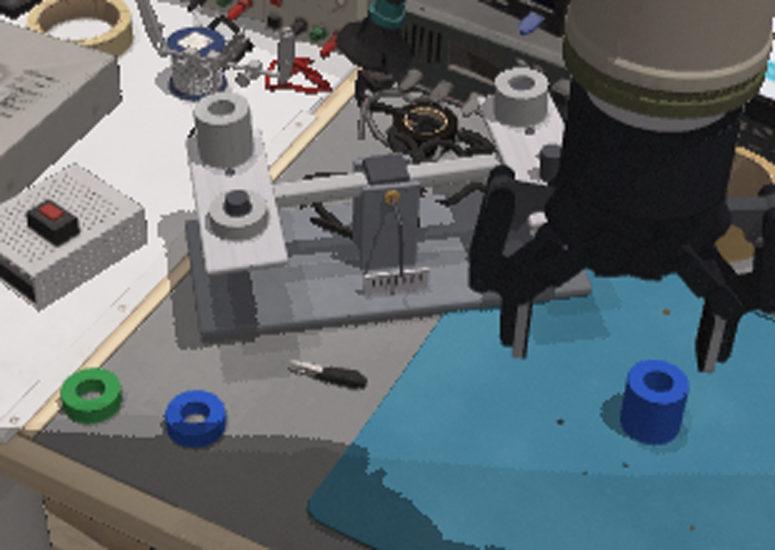

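View pics/t1.png

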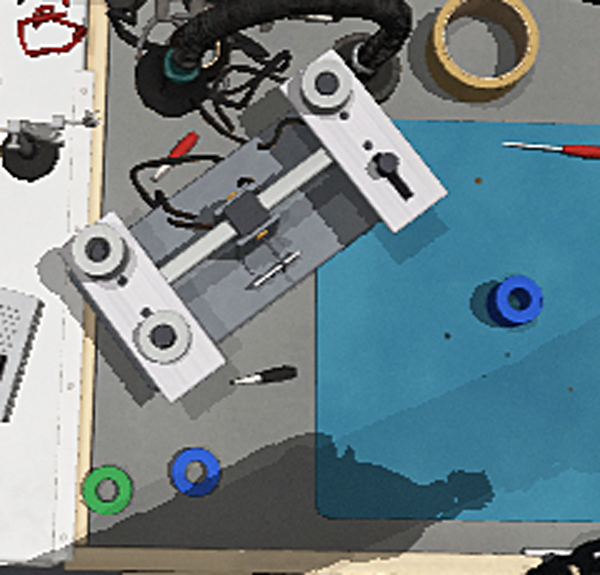

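View pics/top0.png

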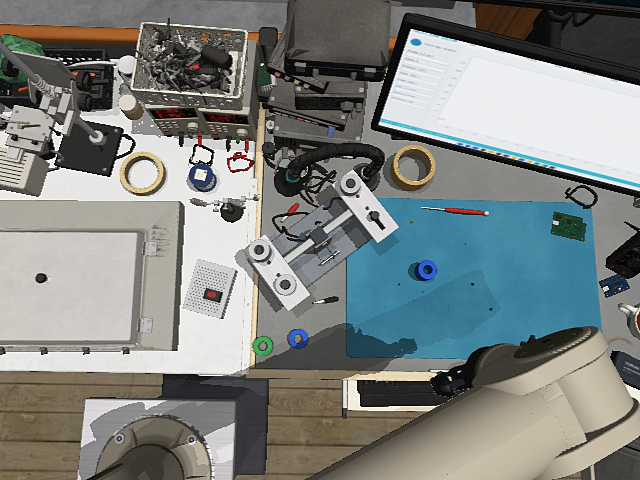

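Candidates for "shorter ring": steel ring on the left pan's near post at top (285,284), green (262,347) and blue (300,339) rings on the bench. The steel one beside the tall weight fits the description; the coloured ones are look-alikes. I'll confirm it in an enlarged crop and measure.

```bash
cat > h.py <<'E'
from bench import bot
import numpy as np, cv2
I={c:bot.camera_info(c) for c in("scene","top")}
def proj(c,P):
    i=I[c];T=np.linalg.inv(i['cam_to_world']);p=np.atleast_2d(P)@T[:3,:3].T+T[:3,3]
    return np.c_[i['cx']+i['fx']*p[:,0]/-p[:,2], i['cy']+i['fy']*p[:,1]/p[:,2]]
def back(c,u,v,z):
    i=I[c];M=i['cam_to_world'];d=M[:3,:3]@np.array([(u-i['cx'])/i['fx'],-(v-i['cy'])/i['fy'],-1]);o=M[:3,3]
    return o+d*(z-o[2])/d[2]
def bal(p,side,P):  # p=x,y,yaw,tilt ; P in pan frame
    x,y,a,t=p; P=np.atleast_2d(P)+np.array([0,.115*side,.015])
    # tilt: neg = left low ; rotation about x axis by t (y->z)
    Rx=np.array([[1,0,0],[0,np.cos(t),-np.sin(t)],[0,np.sin(t),np.cos(t)]])
    Rz=np.array([[np.cos(a),-np.sin(a),0],[np.sin(a),np.cos(a),0],[0,0,1]])
    return (P@Rx.T+[0,0,.085])@Rz.T+[x,y,0]
E
python3 - <<'E'
from h import *
for c,n in(("scene","scene0"),("top","top0")):
    for l in("weight_short","weight_mid","weight_tall"):
        bot.read_camera(c)
        for d in bot.cut_out(c,l):
            m=d['mask'];v,u=np.nonzero(m);print(c,l,d['conf'],m.sum(),u.mean().round(2),v.mean().round(2))
b=cv2.imread("pics/top0.png")
def s(n,x0,y0,w,h,f): cv2.imwrite(n,cv2.resize(b[y0:y0+h,x0:x0+w],None,fx=f,fy=f,interpolation=0))
s("pics/t2.png",330,165,75,75,8)
s("pics/t3.png",240,232,75,80,7)
E
```

```text
scene weight_short 0.88 316 285.94 257.83
scene weight_short 0.69 154 322.47 319.48
scene weight_short 0.66 420 226.03 327.88
scene weight_short 0.65 413 397.77 208.46
scene weight_short 0.56 428 268.06 336.91
scene weight_mid 0.66 433 397.83 208.92
scene weight_tall 0.87 624 279.08 221.87
scene weight_tall 0.76 776 450.79 330.41
top weight_short 0.77 195 297.77 338.46
top weight_short 0.74 241 285.36 284.83
top weight_short 0.57 242 263.08 345.86
top weight_mid 0.71 329 350.15 184.59
top weight_mid 0.47 4170 323.7 239.86
top weight_tall 0.88 382 260.42 250.5
top weight_tall 0.77 352 425.47 270.09
```

View pics/t2.png

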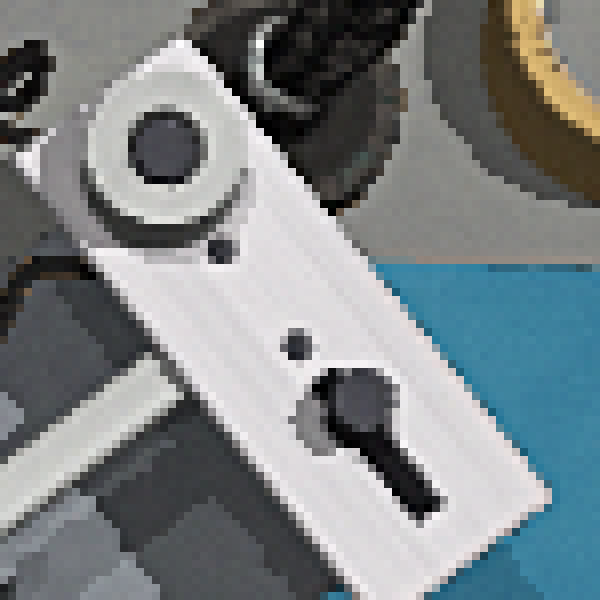

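View pics/t3.png

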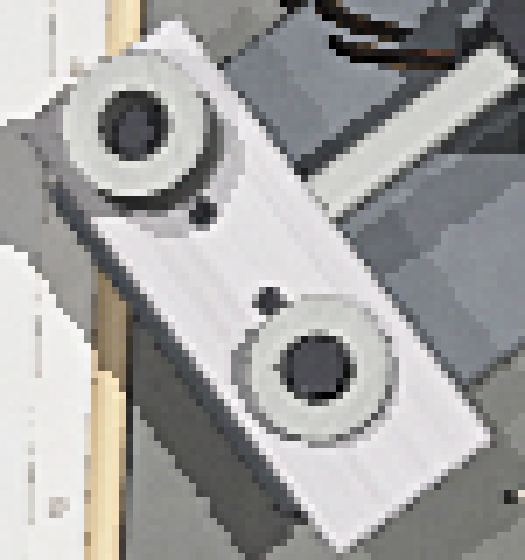

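```bash
python3 - <<'E'
import cv2
b=cv2.imread("pics/scene0.png")
def s(x0,y0,w,h,f): return cv2.resize(b[y0:y0+h,x0:x0+w],None,fx=f,fy=f,interpolation=0)
import numpy as np
cv2.imwrite("pics/s2.png",np.hstack([s(262,200,50,80,7),s(380,190,45,80,7)]))
E
```

```text
(no output)
```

View pics/s2.png

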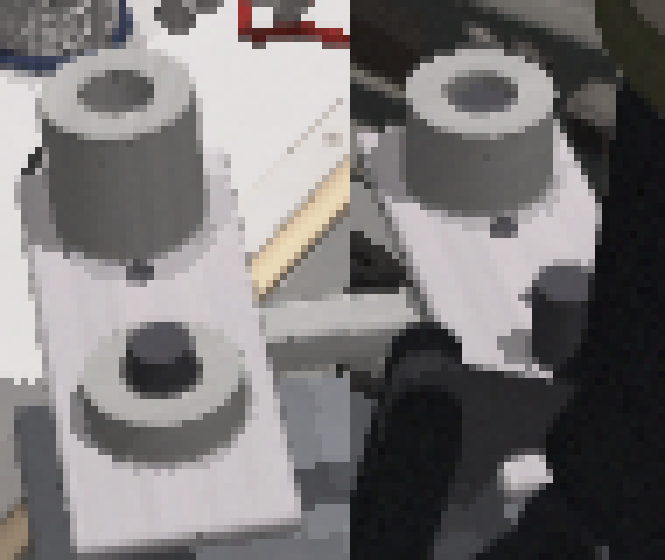

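```bash
cat > fit.py <<'E'
from h import *
from scipy.optimize import least_squares
S,M,Tt=.014,.028,.042
obs=[("top",-1,[.042,0,M],(350.5,182.25)),("top",1,[-.042,0,S],(285.5,283.6)),("top",1,[.042,0,Tt],(258.8,249.1)),
("scene",1,[.042,0,Tt],(278.6,212.8)),("scene",1,[-.042,0,S],(284.5,253.5)),("scene",1,[-.042,0,.024],(284.4,248.2)),("scene",-1,[.042,0,M],(397.9,202.6)),
# pan corners top
("top",-1,[.070,.029,0],(330+20/8,165+155/8)),("top",-1,[.070,-.029,0],(330+181/8,165+38/8)),("top",-1,[-.088,-.029,0],(330+552/8,165+492/8)),
("top",1,[.070,-.029,0],(240+185/7,232+20/7)),("top",1,[-.088,-.029,0],(240+492/7,232+438/7)),("top",1,[-.088,.029,0],(240+340/7,232+550/7)),
]
post=[("top",(374.75,214.75)),("scene",(410.4,229.6))]
def f(q,full=False):
    p=[q[0],q[1],q[2],-.05]
    off={"top":q[4:6],"scene":q[6:8]}
    r=[]
    for c,s,P,uv in obs: r.append(proj(c,bal(p,s,P))[0]+off[c]-uv)
    for c,uv in post: r.append((proj(c,bal(p,-1,[q[3],0,.024]))[0]+off[c]-uv)*(1 if c=="top" else .3))
    r=np.array(r)
    if full:return r
    return np.r_[r.ravel(),np.array(q[4:])/1.0]
if __name__=="__main__":
    x0=back("top",319,240,.09)
    s=least_squares(f,[x0[0],x0[1],.6,-.04,0,0,0,0],loss="soft_l1")
    print(s.x[:2],np.degrees(s.x[2]),s.x[3],s.x[4:]); print(f(s.x,True).round(1))
    p=[*s.x[:3],-.05]
    np.save("bal.npy",p)
    print("short ring under",bal(p,1,[-.042,0,0]),"top",bal(p,1,[-.042,0,.014]),"posttop",bal(p,1,[-.042,0,.024]))
    print("right near post top",bal(p,-1,[s.x[3],0,.024]), "mid top",bal(p,-1,[.042,0,.028]),"tall top",bal(p,1,[.042,0,.042]))
E
python3 fit.py
python3 - <<'E'
from h import *
print([back("top",u,v,z).round(3) for u,v,z in((319,300,.01),(292,210,.01),(262,347,.014))])
E
```

```text
[ 0.49432707 -0.32731875] 38.178200209236735 -0.03948717935706034 [ 0.11390372 -0.07592124 -0.18856416  0.31609952]
[[ 0.2  0.7]
 [-0.1  0.8]
 [ 0.2  0.4]
 [-0.5 -0.1]
 [ 0.2 -0.7]
 [-0.2  0.2]
 [ 0.6  0.2]
 [-1.5 -0. ]
 [ 0.2 -1.6]
 [ 0.6  0.2]
 [-1.4 -1.6]
 [ 0.6 -0.3]
 [-0.6  1.1]
 [ 0.5 -0.4]
 [ 0.   0.1]]
short ring under [[ 0.38985407 -0.2624024   0.09423365]] top [[ 0.38942157 -0.26185237  0.10821615]] posttop [[ 0.38911265 -0.26145948  0.11820366]]
right near post top [[ 0.53307544 -0.44048152  0.12969886]] mid top [[ 0.5970083  -0.38995638  0.13369387]] tall top [[ 0.45458832 -0.20883111  0.13618116]]
[array([ 0.366, -0.333,  0.01 ]), array([ 0.568, -0.268,  0.01 ]), array([ 0.263, -0.212,  0.014])]
```

The crops show it clearly: the short steel ring, with its post sticking out about 10 mm, is on the left near post at top (285,284). The tall ring is behind it at (259,249), and the mid ring is on the right far post at (350,182). The free post is at about (375,215), x≈-39.5 mm in the pan. I'll move above the short ring with the jaws along pan x.

Emit:
send_rows([
  [1,[12,26,0],8.5],
  [1,[12,26,0],8.5],
  [1,[12,26,0],8.5],
  [1,[12,26,0],8.5],
  [1,[12,26,0],8.5],
  [1,[12,26,0],8.5],
  [0.7,[12,26,0],8.5],
  [0.7,[12,26,0],8.5],
  [0.7,[12,26,0],8.5],
  [0.7,[12,26,0],8.5],
  [0.7,[12,26,0],8.5],
  [0.7,[12,26,0],8.5],
], force=20)

```text
time_s: 2.5
tool_pos: [0.3871, -0.2629, 0.2315]
eef_rot: [[0.0, 0.817, 0.576], [-0.0, 0.576, -0.817], [-1.0, -0.0, 0.001]]
wrist_force: [0.7, -0.1, 0.5]
grip_width: 0.0601
```

Emit:
send_rows([
  [0.7,[2.5,1,-40],3],
  [0.7,[0,0,-40],0],
  [0.7,[0,0,0],0],
  [0.7,[0,0,0],0],
])

```text
time_s: 2.9
tool_pos: [0.3891, -0.2629, 0.1519]
eef_rot: [[-0.001, 0.79, 0.613], [0.001, 0.613, -0.79], [-1.0, -0.0, -0.001]]
wrist_force: [0.3, -0.2, 0.8]
grip_width: 0.0597
```

```bash
python3 - <<'E'
from h import *
o=[]
for c,(x0,y0,w,h) in(("scene",(250,190,50*1+20,80)),("top",(240,220,70,80))):
    b=np.ascontiguousarray(bot.read_camera(c)[:,:,::-1]); cv2.imwrite(f"pics/{c}1.png",b)
    o.append(cv2.resize(b[y0:y0+h,x0:x0+w],None,fx=5.5,fy=5.5,interpolation=0))
cv2.imwrite("pics/g1.png",np.hstack(o)); b=cv2.imread("pics/scene1.png"); cv2.imwrite("pics/g2.png",cv2.resize(b[180:270,375:450],None,fx=6.5,fy=6.5,interpolation=0))
s=bot.read_state();print(s['tool_pos'],s['wrist_force'],s['time_s'],s['q'])
E
```

```text
[ 0.39030404 -0.26379833  0.15348345] [ 0.51688006 -0.42139948  0.15463799] 3.0 [ 51.03225877   7.44700693 -22.45798378 107.47815565   3.14074378
  65.49667478  65.26345004]
```

View pics/g1.png

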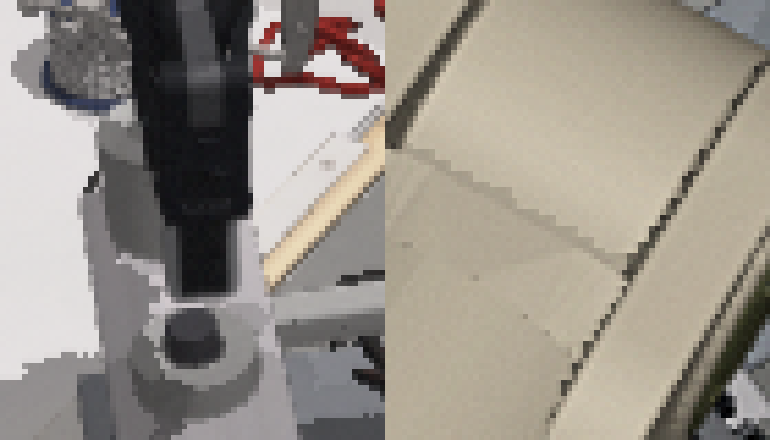

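View pics/g2.png

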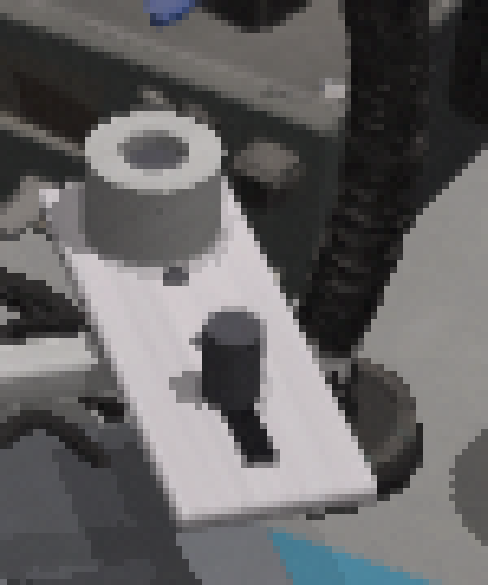

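```bash
sed -i 's/(410.4,229.6)/(410.7,230.1)/; s/else .3/else 1/' fit.py; python3 fit.py | grep -v '\[ *-*[0-9.]* *-*[0-9.]*\]$'; python3 - <<'E'
from h import *
s=bot.read_state();R=s['eef_rot'];p=s['tool_pos']
print(s['tool_pos'],s['wrist_force'])
for b in(0,.006): print(proj("scene",p+R[:,1]*-.030-R[:,0]*b+0), proj("scene",p+R[:,1]*.030-R[:,0]*b))
E
```

```text
[ 0.49431536 -0.32735418] 38.1754993467665 -0.03983064999988647 [ 0.08937828 -0.09741931 -0.17825312  0.34275904]
 [-0.4 -0. ]
 [-1.5 -0. ]
 [-0.1 -0.1]]
short ring under [[ 0.38984542 -0.26243291  0.09423365]] top [[ 0.38941295 -0.26188285  0.10821615]] posttop [[ 0.38910405 -0.26148996  0.11820366]]
right near post top [[ 0.53278839 -0.44073107  0.12969886]] mid top [[ 0.59699364 -0.38999665  0.13369387]] tall top [[ 0.4545822  -0.20886467  0.13618116]]
[ 0.39030404 -0.26379833  0.15348345] [ 0.51688006 -0.42139948  0.15463799]
[[287.2559399  242.85357329]] [[283.36987703 221.91011089]]
[[287.13542043 240.04542568]] [[283.24075077 219.15388269]]
```

Emit:
send_rows([
  [0.7,[-0.5,1,-20],0],
  [0.7,[0,0,-20],0],
  [0.7,[0,0,-9],0],
  [0.7,[0,0,0],0],
  [0.7,[0,0,0],0],
  [0.7,[0,0,0],0],
])

```text
time_s: 3.6
tool_pos: [0.3895, -0.2625, 0.1036]
eef_rot: [[0.002, 0.79, 0.613], [-0.001, 0.613, -0.79], [-1.0, 0.001, 0.002]]
wrist_force: [-0.1, -1.0, 0.2]
grip_width: 0.0599
```

```bash
python3 - <<'E'
from h import *
b=np.ascontiguousarray(bot.read_camera("scene")[:,:,::-1]);cv2.imwrite("pics/g3.png",cv2.resize(b[190:290,240:330],None,fx=6,fy=6,interpolation=0))
for _ in range(3):
    s=bot.read_state();print(s['tool_pos'],s['wrist_force'])
E
```

```text
[ 0.38941141 -0.26238498  0.10340657] [ 0.75440061 -0.65317002 -0.34440668]
[ 0.38941141 -0.26238498  0.10340657] [ 0.75440061 -0.65317002 -0.34440668]
[ 0.38941141 -0.26238498  0.10340657] [ 0.75440061 -0.65317002 -0.34440668]
```

View pics/g3.png

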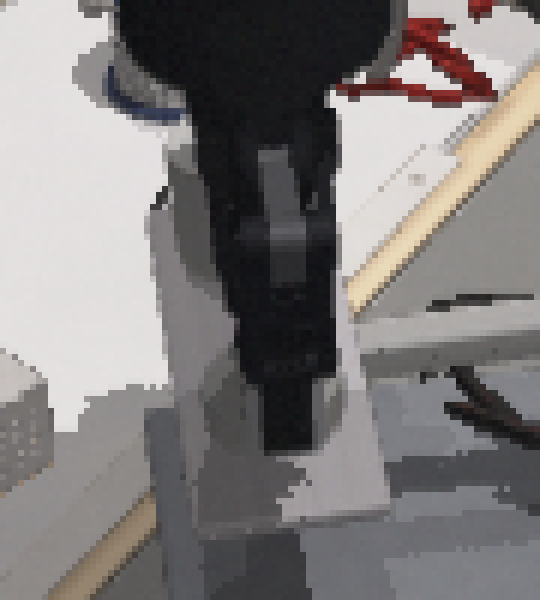

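Emit:
send_rows([
  [0.7,[0,0,-3],0],
  [0.7,[0,0,-3],0],
  [0.7,[0,0,0],0],
  [0.4,[0,0,0],0],
  [0.4,[0,0,0],0],
  [0.3,[0,0,0],0],
  [0.3,[0,0,0],0],
  [0.3,[0,0,0],0],
  [0.3,[0,0,0],0],
], force=20)

```text
time_s: 4.55
tool_pos: [0.3888, -0.2619, 0.0964]
eef_rot: [[0.0, 0.79, 0.614], [-0.0, 0.614, -0.79], [-1.0, -0.0, 0.0]]
wrist_force: [-0.3, 0.6, 4.1]
grip_width: 0.0405
```

Emit:
send_rows([
  [0.3,[0,0,1],0],
  [0.2,[0,0,1],0],
  [0.2,[0,0,1],0],
  [0.2,[0,0,2],0],
  [0.2,[0,0,0],0],
  [0.2,[0,0,0],0],
])

```text
time_s: 5.15
tool_pos: [0.3888, -0.262, 0.1013]
eef_rot: [[0.0, 0.79, 0.614], [-0.0, 0.614, -0.79], [-1.0, -0.0, 0.0]]
wrist_force: [-0.2, -0.5, -0.8]
grip_width: 0.0406
```

```bash
python3 - <<'E'
from h import *
b=np.ascontiguousarray(bot.read_camera("scene")[:,:,::-1]);cv2.imwrite("pics/g4.png",cv2.resize(b[190:290,240:330],None,fx=6,fy=6,interpolation=0))
s=bot.read_state();print(s['tool_pos'],s['wrist_force'],s['ft_torque'],s['grip_width'])
E
```

```text
[ 0.38874434 -0.26189147  0.10126376] [ 0.39438929  0.18283744 -2.07110866] [0.01897651 0.00521565 0.04116231] 0.04035014078098201
```

View pics/g4.png

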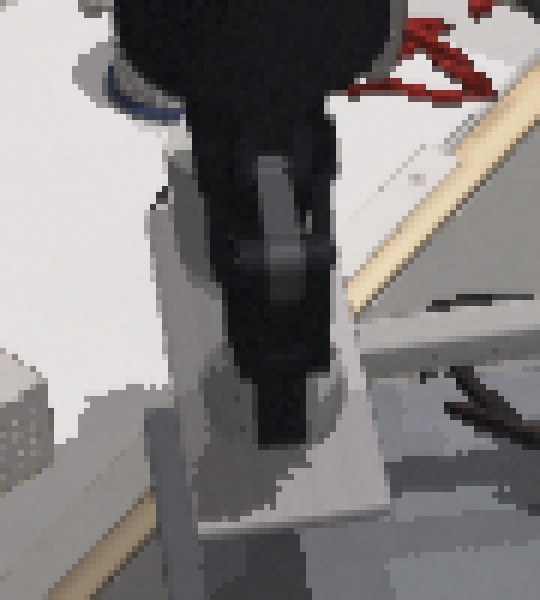

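Emit:
send_rows([
  [0.2,[0,0,10],0],
  [0.2,[0,0,20],0],
  [0.2,[0,0,20],0],
  [0.2,[0,0,19],0],
  [0.2,[0,0,0],0],
  [0.2,[0,0,0],0],
  [0.2,[0,0,0],0],
])

```text
time_s: 5.9
tool_pos: [0.3882, -0.2616, 0.1695]
eef_rot: [[-0.001, 0.79, 0.614], [0.001, 0.614, -0.79], [-1.0, -0.0, -0.001]]
wrist_force: [0.5, -0.2, -1.2]
grip_width: 0.0404
```

```bash
python3 - <<'E'
from h import *
b=np.ascontiguousarray(bot.read_camera("scene")[:,:,::-1]);cv2.imwrite("pics/g5.png",cv2.resize(b[170:280,250:320],None,fx=7,fy=7,interpolation=0)[:600*2]);cv2.imwrite("pics/g5.png",cv2.resize(b[170:255,250:320],None,fx=7,fy=7,interpolation=0))
s=bot.read_state();print(s['tool_pos'],s['wrist_force'],s['ft_torque'],s['grip_width'])
p=s['tool_pos']; print((proj("scene",p)-[250,170]+.5)*7,(proj("scene",p-s['eef_rot'][:,1]*.021)-[250,170]+.5)*7)
E
```

```text
[ 0.3881906  -0.26161586  0.16937983] [ 0.45645051  0.27769019 -2.11166213] [0.01806023 0.02150763 0.0379972 ] 0.040521060717182034
[[235.99847679 388.42924119]] [[245.58946514 440.18486626]]
```

View pics/g5.png

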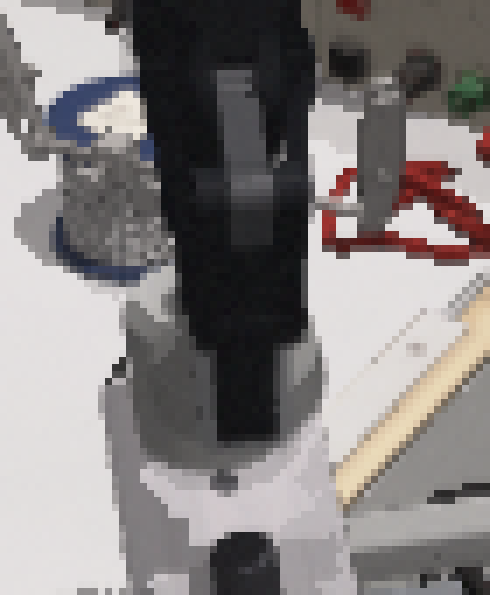

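Emit:
send_rows([
  [0.2,[18,-22,0],0],
  [0.2,[24,-30,0],0],
  [0.2,[24,-30,0],0],
  [0.2,[24,-30,0],0],
  [0.2,[24,-30,0],0],
  [0.2,[18,-22,0],0],
  [0.2,[12,-14,0],0],
  [0.2,[0,0,-10],0],
  [0.2,[0,0,-10],0],
  [0.2,[0,0,0],0],
  [0.2,[0,0,0],0],
  [0.2,[0,0,0],0],
])

```text
time_s: 7.15
tool_pos: [0.5326, -0.4396, 0.151]
eef_rot: [[0.0, 0.789, 0.614], [-0.0, 0.614, -0.789], [-1.0, 0.0, 0.001]]
wrist_force: [0.2, -0.5, -1.1]
grip_width: 0.04
```

```bash
python3 - <<'E'
from h import *
b=np.ascontiguousarray(bot.read_camera("scene")[:,:,::-1]);cv2.imwrite("pics/scene6.png",b)
x0,y0=375,170
cv2.imwrite("pics/g6.png",cv2.resize(b[y0:y0+85,x0:x0+80],None,fx=7,fy=7,interpolation=0))
s=bot.read_state();print(s['tool_pos'],s['wrist_force'],s['ft_torque'],s['grip_width'])
p=s['tool_pos']
print((proj("scene",p)-[x0,y0]+.5)*7,(proj("scene",p+np.array([.618,-.786,0])*.021)-[x0,y0]+.5)*7,(proj("scene",p-np.array([.618,-.786,0])*.021)-[x0,y0]+.5)*7)
print((proj("scene",bal(np.load('bal.npy'),-1,[-.0398,0,.024]))-[x0,y0]+.5)*7)
b=bot.read_camera("top");cv2.imwrite("pics/g7.png",cv2.resize(b[150:250,320:420,::-1],None,fx=6,fy=6,interpolation=0))
E
```

```text
[ 0.53278623 -0.43984266  0.15123722] [ 0.89367133  0.26605604 -1.37762087] [ 0.05659878  0.03186404 -0.03114005] 0.04030998120025292
[[259.31199566 352.42567951]] [[338.57465752 344.76670355]] [[179.58617714 360.12940927]]
[[254.09323766 420.87490517]]
```

View pics/g6.png

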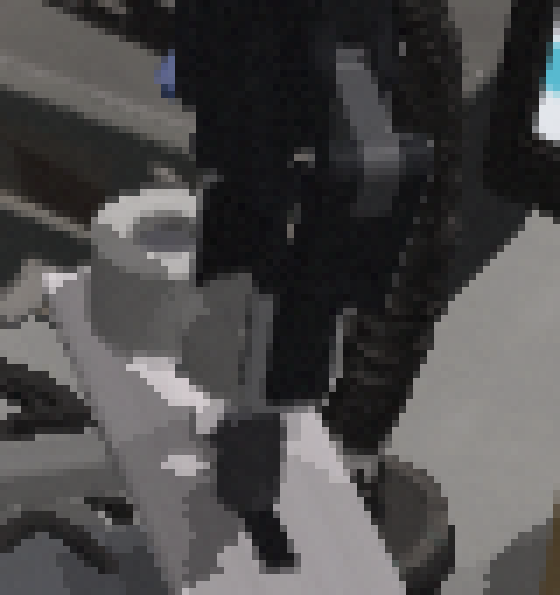

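View pics/g7.png

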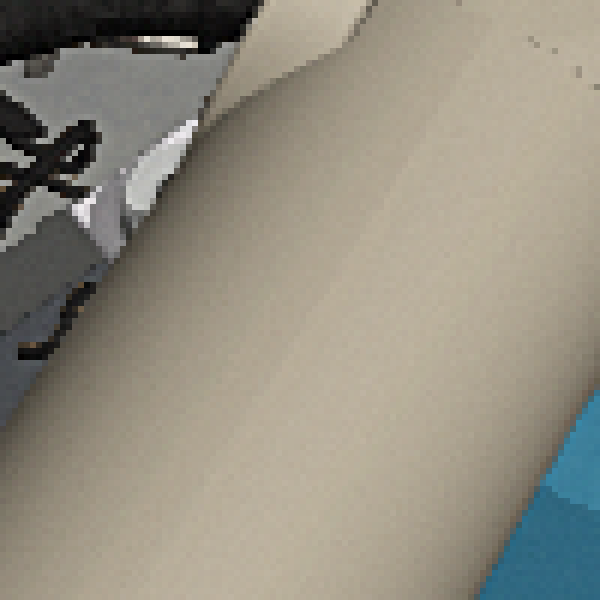

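Emit:
send_rows([
  [0.2,[-0.5,0,-8],0],
  [0.2,[0,0,-6],0],
  [0.2,[0,0,0],0],
  [0.2,[0,0,0],0],
])

```text
time_s: 7.65
tool_pos: [0.532, -0.4398, 0.1357]
eef_rot: [[-0.001, 0.79, 0.614], [0.001, 0.614, -0.79], [-1.0, -0.0, -0.001]]
wrist_force: [0.0, -0.0, -1.8]
grip_width: 0.0404
```

Emit:
send_rows([
  [0.2,[0,0,-2],0],
  [0.2,[0,0,-2],0],
  [0.2,[0,0,0],0],
  [0.2,[0,0,0],0],
])

```text
time_s: 8.05
tool_pos: [0.5322, -0.4399, 0.1323]
eef_rot: [[-0.0, 0.79, 0.614], [0.0, 0.614, -0.79], [-1.0, -0.0, -0.0]]
wrist_force: [0.5, 0.0, -1.0]
grip_width: 0.0405
```

Emit:
send_rows([
  [0.2,[0,0,-1],0],
  [0.2,[0,0,-1],0],
  [0.2,[0,0,0],0],
  [0.2,[0,0,0],0],
])

```text
time_s: 8.45
tool_pos: [0.5322, -0.4399, 0.1302]
eef_rot: [[-0.0, 0.79, 0.614], [0.0, 0.614, -0.79], [-1.0, -0.0, -0.0]]
wrist_force: [-0.1, -0.8, -1.3]
grip_width: 0.04
```

```bash
python3 - <<'E'
from h import *
x0,y0=375,170
b=bot.read_camera("scene")[:,:,::-1]
cv2.imwrite("pics/g8.png",cv2.resize(b[y0:y0+85,x0:x0+80],None,fx=7,fy=7,interpolation=0))
s=bot.read_state();print(s['tool_pos'],s['wrist_force'],s['ft_torque'],s['grip_width'])
E
```

```text
[ 0.53221774 -0.43993752  0.13030797] [-1.22259095 -0.15729543 -1.5701291 ] [ 0.03177287  0.00967435 -0.01476323] 0.040728903327007814
```

View pics/g8.png

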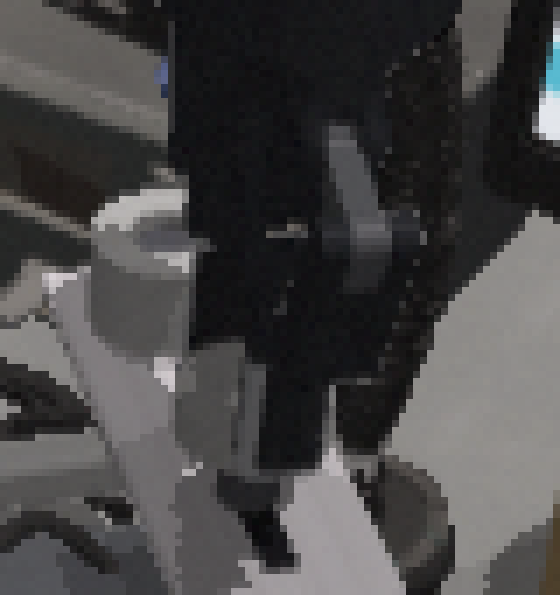

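Underside is about at the tip and there is no contact yet. I'll keep lowering in small steps.

Emit:
send_rows([
  [0.2,[0,0,-1],0],
  [0.2,[0,0,-1],0],
  [0.2,[0,0,0],0],
  [0.2,[0,0,0],0],
])

```text
time_s: 8.9
tool_pos: [0.5322, -0.4399, 0.1282]
eef_rot: [[-0.0, 0.79, 0.614], [0.0, 0.614, -0.79], [-1.0, -0.0, -0.0]]
wrist_force: [0.8, -0.1, -1.2]
grip_width: 0.0405
```

Emit:
send_rows([
  [0.2,[0,0,-1],0],
  [0.2,[0,0,-1],0],
  [0.2,[0,0,0],0],
  [0.2,[0,0,0],0],
])

```text
time_s: 9.3
tool_pos: [0.5322, -0.4399, 0.1262]
eef_rot: [[-0.0, 0.79, 0.614], [0.0, 0.614, -0.79], [-1.0, -0.0, -0.0]]
wrist_force: [-0.3, 0.2, -1.0]
grip_width: 0.0403
```

```bash
python3 - <<'E'
from h import *
x0,y0=375,170
b=bot.read_camera("scene")[:,:,::-1]
cv2.imwrite("pics/g9.png",cv2.resize(b[y0:y0+85,x0:x0+80],None,fx=7,fy=7,interpolation=0))
s=bot.read_state();print(s['tool_pos'],s['wrist_force'],s['ft_torque'],s['grip_width'])
E
```

```text
[ 0.5322187  -0.43992395  0.12625334] [ 0.99451781 -0.38764632 -1.43790213] [-0.02207896 -0.00708115 -0.00805663] 0.04018335947859867
```

View pics/g9.png

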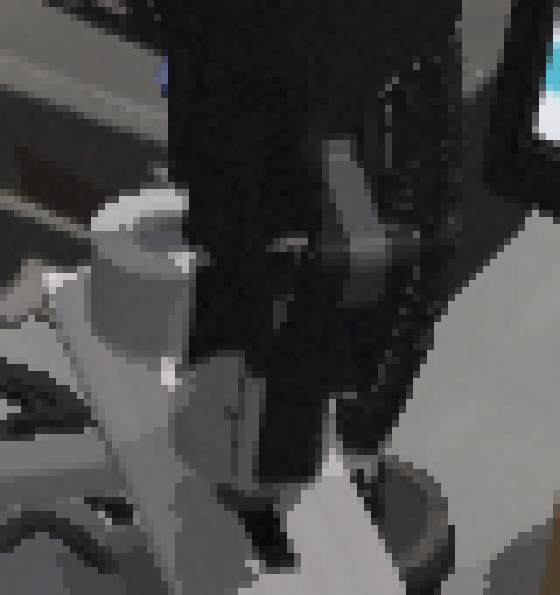

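The underside is about 5 mm below the tip height with no force, and the pan hasn't sunk (mid ring unchanged at crop y≈190). So the post is in the bore. I'll continue down.

Emit:
send_rows([
  [0.2,[0,0,-2],0],
  [0.2,[0,0,-2],0],
  [0.2,[0,0,-2],0],
  [0.2,[0,0,0],0],
  [0.2,[0,0,0],0],
])

```text
time_s: 9.85
tool_pos: [0.5322, -0.4399, 0.1201]
eef_rot: [[-0.0, 0.79, 0.614], [0.0, 0.614, -0.79], [-1.0, -0.0, -0.0]]
wrist_force: [-0.3, 0.1, -0.6]
grip_width: 0.0404
```

Emit:
send_rows([
  [0.2,[0,0,-2],0],
  [0.2,[0,0,-2],0],
  [0.2,[0,0,-2],0],
  [0.2,[0,0,0],0],
  [0.2,[0,0,0],0],
])

```text
time_s: 10.35
tool_pos: [0.5322, -0.4399, 0.1141]
eef_rot: [[-0.0, 0.79, 0.614], [0.0, 0.614, -0.79], [-1.0, -0.0, -0.0]]
wrist_force: [-0.2, -0.3, -1.2]
grip_width: 0.0405
```

Emit:
send_rows([
  [0.2,[0,0,-2],0],
  [0.2,[0,0,-2],0],
  [0.2,[0,0,0],0],
  [0.2,[0,0,0],0],
])

```text
time_s: 10.75
tool_pos: [0.5322, -0.4399, 0.1102]
eef_rot: [[-0.0, 0.79, 0.614], [0.0, 0.614, -0.79], [-1.0, -0.0, -0.0]]
wrist_force: [-0.4, -0.8, -1.2]
grip_width: 0.0404
```

```bash
python3 - <<'E'
from h import *
x0,y0=375,170
b=bot.read_camera("scene")[:,:,::-1]
cv2.imwrite("pics/g10.png",cv2.resize(b[y0:y0+85,x0:x0+80],None,fx=7,fy=7,interpolation=0))
s=bot.read_state();print(s['tool_pos'],s['wrist_force'],s['ft_torque'],s['grip_width'])
E
```

```text
[ 0.53219731 -0.43994884  0.1102429 ] [ 0.7052359   0.16341917 -1.3421716 ] [ 0.03686008  0.03698589 -0.01168292] 0.04066228982315258
```

View pics/g10.png

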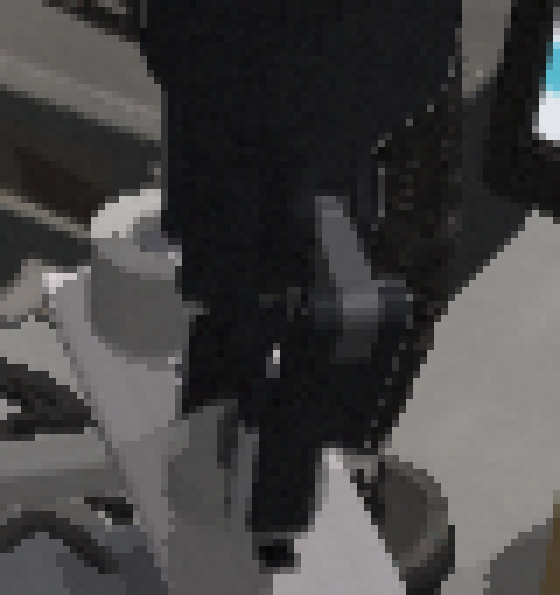

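Emit:
send_rows([
  [0.2,[0,0,-2],0],
  [0.2,[0,0,-1],0],
  [0.2,[0,0,0],0],
  [0.2,[0,0,0],0],
])

```text
time_s: 11.2
tool_pos: [0.5322, -0.4398, 0.1072]
eef_rot: [[-0.0, 0.79, 0.614], [0.0, 0.614, -0.79], [-1.0, -0.0, -0.0]]
wrist_force: [-0.2, -0.2, -1.2]
grip_width: 0.0405
```

Emit:
send_rows([
  [0.2,[0,0,-1],0],
  [0.2,[0,0,-1],0],
  [0.2,[0,0,-1],0],
  [0.2,[0,0,0],0],
  [0.2,[0,0,0],0],
])

```text
time_s: 11.7
tool_pos: [0.5324, -0.4401, 0.1045]
eef_rot: [[0.0, 0.79, 0.614], [-0.0, 0.614, -0.79], [-1.0, 0.0, 0.001]]
wrist_force: [0.4, -0.9, 0.4]
grip_width: 0.0405
```

Emit:
send_rows([
  [0.2,[0,0,-1],0],
  [0.2,[0,0,-1],0],
  [0.2,[0,0,0],0],
  [0.2,[0,0,0],0],
])

```text
time_s: 12.1
tool_pos: [0.5325, -0.4403, 0.1026]
eef_rot: [[0.001, 0.79, 0.613], [-0.001, 0.613, -0.79], [-1.0, 0.0, 0.001]]
wrist_force: [2.0, -2.9, 1.5]
grip_width: 0.0404
```

```bash
python3 - <<'E'
from h import *
x0,y0=375,170
b=bot.read_camera("scene")[:,:,::-1]
cv2.imwrite("pics/g11.png",cv2.resize(b[y0:y0+85,x0:x0+80],None,fx=7,fy=7,interpolation=0))
s=bot.read_state();print(s['tool_pos'],s['wrist_force'],s['ft_torque'],s['grip_width'])
E
```

```text
[ 0.53251306 -0.44032038  0.10263257] [ 2.56460878 -2.93879139  0.33097801] [-0.65883729 -0.55283532 -0.05931049] 0.040388211331259215
```

View pics/g11.png

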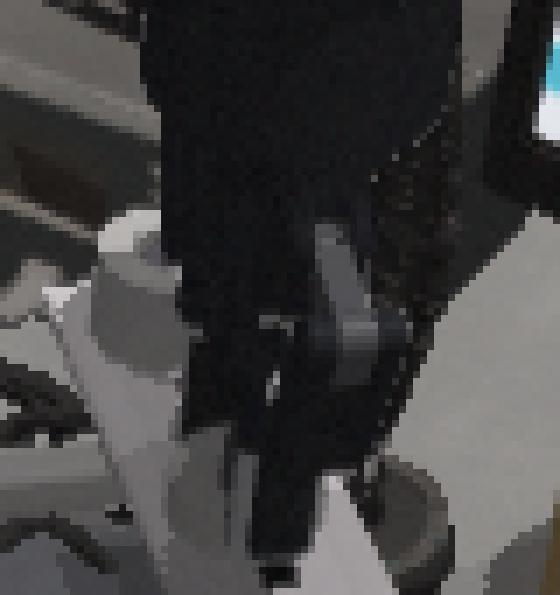

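The pan has come down with the ring, to near level. Releasing.

Emit:
send_rows([
  [0.4,[0,0,0],0],
  [0.5,[0,0,0],0],
  [0.6,[0,0,0],0],
  [0.65,[0,0,0],0],
  [0.65,[0,0,0],0],
  [0.65,[0,0,5],0],
  [0.65,[0,0,10],0],
  [0.65,[0,0,20],0],
  [0.65,[0,0,30],0],
  [0.65,[0,0,40],0],
  [0.65,[0,0,0],0],
])

```text
time_s: 13.25
tool_pos: [0.5347, -0.4414, 0.2157]
eef_rot: [[0.009, 0.79, 0.613], [-0.007, 0.613, -0.79], [-1.0, 0.003, 0.011]]
wrist_force: [0.2, -0.6, 1.2]
grip_width: 0.0556
```

Emit:
send_rows([
  [0.65,[-20,-40,10],0],
  [0.65,[-20,-40,0],0],
  [0.65,[-20,-40,0],0],
  [0.65,[-20,-40,0],0],
  [0.65,[-20,-30,0],0],
  [0.65,[0,0,0],0],
  [0.65,[0,0,0],0],
])

```text
time_s: 13.95
tool_pos: [0.4313, -0.6309, 0.2176]
eef_rot: [[0.0, 0.791, 0.612], [-0.0, 0.612, -0.791], [-1.0, 0.0, 0.0]]
wrist_force: [0.7, 0.7, -0.2]
grip_width: 0.0557
```

```bash
python3 - <<'E'
from h import *
for c,n,(x0,y0,w,h) in(("scene","e1",(255,180,185,110)),("top","e2",(235,160,175,150))):
    b=bot.read_camera(c)[:,:,::-1]
    cv2.imwrite(f"pics/{n}.png",cv2.resize(b[y0:y0+h,x0:x0+w],None,fx=4,fy=4,interpolation=0)); cv2.imwrite(f"pics/{n}f.png",b)
s=bot.read_state();print(s['tool_pos'],s['wrist_force'],s['grip_width'])
E
```

```text
[ 0.43352914 -0.62879488  0.21790318] [0.04175609 0.00687276 0.20977152] 0.05540999168953497
```

View pics/e1.png

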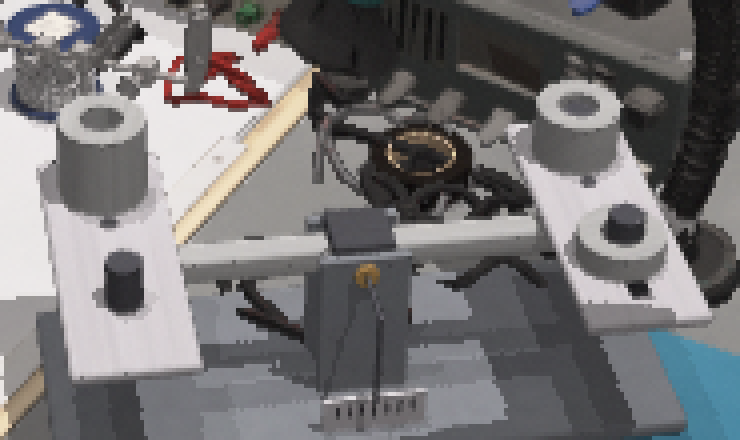

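View pics/e2.png

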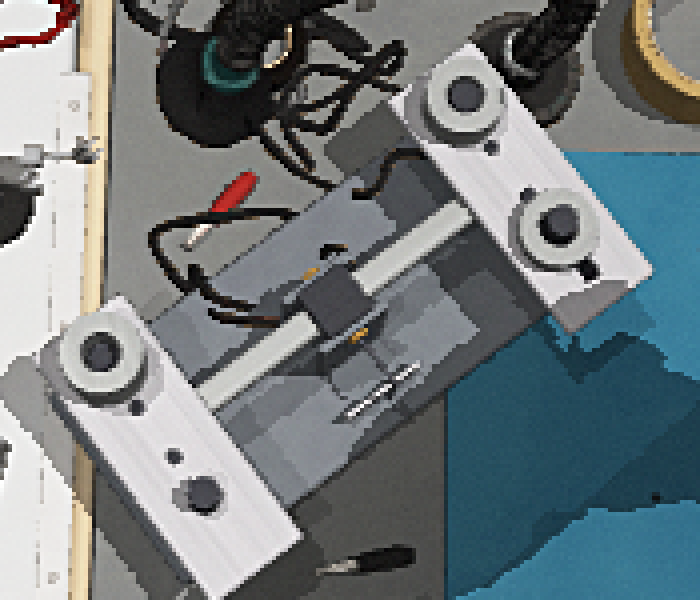

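```bash
python3 - <<'E'
from h import *
p=np.load('bal.npy')
print("meas tall(280,208.8) mid(398.8,205.3) short(409.7,239)")
for t in(-.05,-.03,-.015,0,.015,.03):
    p[3]=t;print(t,*[proj("scene",bal(p,s,P))[0].round(1)+[-.2,.3] for s,P in((1,[.042,0,.042]),(-1,[.042,0,.028]),(-1,[-.0398,0,.014]))])
E
```

```text
meas tall(280,208.8) mid(398.8,205.3) short(409.7,239)
-0.05 [278.1 212.7] [398.5 202.8] [410.3 234.3]
-0.03 [278.7 211.6] [398.9 203.7] [410.5 235.2]
-0.015 [279.1 210.8] [399.2 204.4] [410.7 236. ]
0 [279.5 210. ] [399.4 205.1] [410.8 236.7]
0.015 [279.9 209.2] [399.7 205.8] [411.  237.4]
0.03 [280.4 208.4] [399.9 206.5] [411.1 238.1]
```

```bash
python3 -c "
import cv2
b=cv2.imread('pics/e1f.png');cv2.imwrite('pics/e3.png',cv2.resize(b[195:270,380:440],None,fx=8,fy=8,interpolation=0))"
```

```text
(no output)
```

View pics/e3.png

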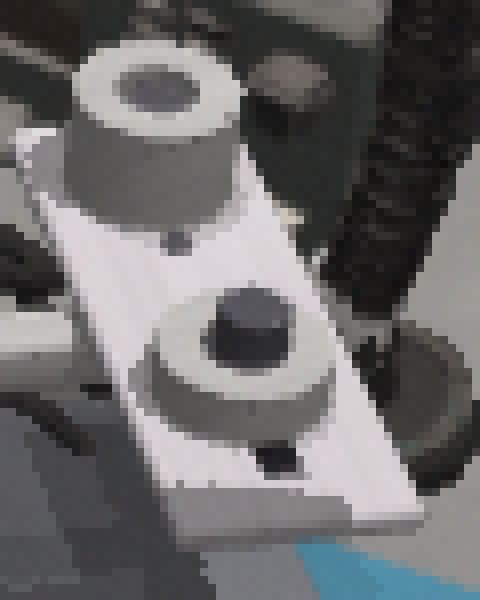

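Looks placed. I'll measure the tilt more precisely by registering ring patches between the before and after pictures.

```bash
cat > tilt.py <<'E'
from h import *
p=np.load('bal.npy')
new={c:bot.read_camera(c)[:,:,::-1] for c in("scene","top")}
old={"scene":cv2.imread("pics/scene0.png"),"top":cv2.imread("pics/top0.png")}
for c in new:
  for n,s,P,H in(("tall",1,[.042,0],.042),("mid",-1,[.042,0],.028)):
    p[3]=-.05
    a=np.linspace(0,2*np.pi,40)
    pts=np.vstack([bal(p,s,np.c_[P[0]+.0225*np.cos(a),.0225*np.sin(a),0*a+z]) for z in(H-.012,H)])
    uv=proj(c,pts).astype(np.float32)+(np.float32([-.2,.3]) if c=="scene" else 0)
    m=np.zeros((480,640),np.uint8);cv2.fillConvexPoly(m,cv2.convexHull(uv.astype(np.float32)).astype(np.int32),255)
    W=np.eye(2,3,dtype=np.float32)
    g=[cv2.cvtColor(np.ascontiguousarray(x),cv2.COLOR_BGR2GRAY) for x in(old[c],new[c])]
    cc,W=cv2.findTransformECC(g[0],g[1],W,cv2.MOTION_TRANSLATION,(3,200,1e-6),m,3)
    d=W[:,2]
    out=[]
    for t in np.arange(-.06,.07,.001):
        p[3]=t;e=proj(c,bal(p,s,[*P,H]))[0]; p[3]=-.05;e-=proj(c,bal(p,s,[*P,H]))[0]; out.append((np.hypot(*(e-d)),t))
    print(c,n,cc,d,min(out))
E
python3 tilt.py
```

```text
scene tall 0.9605726764389408 [ 1.8324748 -3.3437264] (np.float64(0.13886116798585504), np.float64(0.013000000000000067))Traceback (most recent call last):
  File "tilt.py", line 14, in <module>
    cc,W=cv2.findTransformECC(g[0],g[1],W,cv2.MOTION_TRANSLATION,(3,200,1e-6),m,3)
         ~~~~~~~~~~~~~~~~~~~~^^^^^^^^^^^^^^^^^^^^^^^^^^^^^^^^^^^^^^^^^^^^^^^^^^^^^
cv2.error: OpenCV(4.12.0) /io/opencv/modules/video/src/ecc.cpp:589: error: (-7:Iterations do not converge) The algorithm stopped before its convergence. The correlation is going to be minimized. Images may be uncorrelated or non-overlapped in function 'findTransformECC'
```

```bash
sed -i 's#W=np.eye(2,3,dtype=np.float32)#W=np.eye(2,3,dtype=np.float32);W[1,2]=(-3 if n=="tall" else 2.7) if c=="scene" else 0#; s#    cc,W=\(.*\)$#    try: cc,W=\1\n    except Exception: print(c,n,"fail");continue#' tilt.py; python3 tilt.py; sed 's#pics/scene0.png#pics/scene1.png#' tilt.py >tilt2.py; python3 tilt2.py|grep mid
```

```text
scene tall 0.9604251360814097 [ 1.8290412 -3.34422  ] (np.float64(0.13560161806579726), np.float64(0.013000000000000067))
scene mid 0.9732255044673943 [0.96015954 2.9581056 ] (np.float64(0.1360946607254806), np.float64(0.012000000000000066))
top tall 0.9863672705564577 [ 1.1083289 -1.6581848] (np.float64(0.027245721512436004), np.float64(0.013000000000000067))
top mid 0.9826120824656643 [0.77408165 0.19918934] (np.float64(0.040243232259459166), np.float64(0.011000000000000065))
scene mid 0.9732182242249771 [0.94265985 2.952328  ] (np.float64(0.15176615985979178), np.float64(0.012000000000000066))
top mid 0.9827467142758333 [0.78529954 0.20262264] (np.float64(0.041844509836223155), np.float64(0.012000000000000066))
```

```bash
python3 -c "
from bench import bot
print(bot.read_state()['time_s']); print(bot.close_job())"
```

```text
14.35
the job is handed in; nothing more can be done
None
```

I moved the short steel ring from the left pan's near post onto the free near post of the right pan, released it, backed the arm off, and handed the job in at 14.35 s of the 72 s allowed. The hand-in reports no verdict, so what follows rests on my own checks.

- **Finding the post:** I put it at x ≈ -40 mm from the camera images. The bore went over the tip on the first lowering, so I did not need to slide the ring to feel for it.
- **Forces:** The highest wrist reading was about 4 N, while closing the gripper on the ring. Lowering it gave about 4 N, mostly sideways.
- **Beam:** Comparing ring positions before and after in both cameras gave a tilt of 0.011 to 0.013 rad, against the 0.03 limit. This assumes the beam started at about -0.05 rad. An earlier hand reading of pixels was less precise and gave about 0.01 to 0.025 rad.
- **Rings:** The short ring looks flat on its plate with the post showing through it. Its top is within about 1 mm of where it should be. The tall and mid rings are still on their posts.
- **Bystanders:** I did not measure their positions afterwards. The clips look undisturbed in the last pictures, and the arm touched nothing else that I could see.

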